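# Make up two bearing-press kits on their kit boards

## Task

Make up the two bearing-press kits from the stock on the bench. On the long board put the large bearing flat in the large round nest, the thin bar upright in the slot and the aluminium driver upright in the small round nest; on the short board put the small bearing flat in the nest and the thick bar upright in the slot. Everything must sit fully down in its own place, the bars centred along their slots, and the oil bottle, grease tub and wrench stay where they are.

Things in the scene. Friction and masses are not known exactly. Their poses are not given: they have to be found in the camera images.
- long_board: Long kit board of light wood, 110 (x) by 250 (y) by 20 mm thick, fixed, turned up to 0.2 rad. Origin: centre of underside, z up. Local mm: large nest diameter 72 at (0, -76), small nest diameter 48 at (0, 90), both 6 deep (felt floor z 14); slot 13 wide at y = 12. Slot along x, middle x = 0, floor z 20, open ends; its two cheeks 12 thick, 80 long, 22 above the board, inner top edges bevelled 4 wide x 6 high.
- short_board: Short kit board of light wood, 110 (x) by 160 (y) by 20 mm thick, fixed, turned up to 0.2 rad. Origin: centre of underside, z up. Local mm: one nest diameter 50 at (0, -48), 6 deep (felt floor z 14); slot 23 wide at y = 42. Slot along x, middle x = 0, floor z 20, open ends; its two cheeks 12 thick, 80 long, 22 above the board, inner top edges bevelled 4 wide x 6 high.
- large_bearing: Large ball bearing lying flat: steel rings with a black seal between, outer diameter 62 mm, bore 30 mm, 20 mm high. Origin: centre of its underside, z up. In its nest its lower 6 mm are sunk, so grip it round the outside by the upper 12 mm. Mass about 0.23 kg.
- small_bearing: Small ball bearing lying flat: steel rings with a black seal between, outer diameter 40 mm, bore 17 mm, 16 mm high. Origin: centre of its underside, z up. In its nest its lower 6 mm are sunk, so grip it round the outside by the upper 8 mm. Mass about 0.085 kg.
- thin_bar: Thin bright steel bar with three dark holes through its sides, 70 mm long (x), 45 mm high (z), standing on its long narrow edge on the bench. Origin: centre of its underside. It goes in its slot standing the same way; the upper 23 mm then show above the cheeks, so grip it across its thickness by the upper 20 mm. Mass about 0.23 kg. Thickness 10 mm (y).
- thick_bar: Thick bright steel bar with three dark holes through its sides, 70 mm long (x), 45 mm high (z), standing on its long narrow edge on the bench. Origin: centre of its underside. It goes in its slot standing the same way; the upper 23 mm then show above the cheeks, so grip it across its thickness by the upper 20 mm. Mass about 0.46 kg. Thickness 20 mm (y).
- driver: Bearing driver of aluminium, standing upright: a round foot of 38 mm diameter, 10 mm high, then a short taper into a round stem of 18 mm diameter that runs from 14 mm up to the top at 60 mm. Origin: centre of its underside, z up. Grip it by the stem. Mass about 0.09 kg.
- oil_bottle: White plastic oil bottle with red cap, 52 mm diameter, 125 mm high, standing beside the work; to be left alone. Origin: centre of its underside.
- grease_tub: Black plastic tub with red lid, 72 mm diameter, 75 mm high, standing beside the work; to be left alone. Origin: centre of its underside.
- wrench: Steel wrench about 190 mm long lying flat beyond the boards, along its local x, crosswise to the robot; to be left alone. Origin: near its middle.
Things that resemble listed ones, but are neither listed nor needed, are in the scene too. Leave any green or pink look-alike of the large_bearing alone.

How it is judged (in metres and radians):
At the end, for the whole second after the job is handed in: Each bearing and the driver within 8 mm of its nest's centre in the board's x and y; each bar in its slot within 12 mm of its middle along it, 8 mm across it and 0.25 rad of parallel; all within 3 mm of fully down, upright within 0.12 rad, on the right board, released and at rest (x of large_bearing in the frame of long_board between -0.008 and 0.008 m and y of large_bearing in the frame of long_board between -0.084 and -0.068 m and z of large_bearing in the frame of long_board between 0.011 and 0.017 m and angle between each of large_bearing, thin_bar, driver, small_bearing, thick_bar's own z axis and vertical below 0.12 rad and linear speed of each of large_bearing, thin_bar, driver, small_bearing, thick_bar below 0.02 m/s and angular speed of each of large_bearing, thin_bar, driver, small_bearing, thick_bar below 0.2 rad/s and x of thin_bar in the frame of long_board between -0.012 and 0.012 m and y of thin_bar in the frame of long_board between 0.004 and 0.02 m and z of thin_bar in the frame of long_board between 0.017 and 0.023 m and angle between the x axis of thin_bar and the x axis of long_board, either way round below 0.25 rad and x of driver in the frame of long_board between -0.008 and 0.008 m and y of driver in the frame of long_board between 0.082 and 0.098 m and z of driver in the frame of long_board between 0.011 and 0.017 m and x of small_bearing in the frame of short_board between -0.008 and 0.008 m and y of small_bearing in the frame of short_board between -0.056 and -0.04 m and z of small_bearing in the frame of short_board between 0.011 and 0.017 m and x of thick_bar in the frame of short_board between -0.012 and 0.012 m and y of thick_bar in the frame of short_board between 0.034 and 0.05 m and z of thick_bar in the frame of short_board between 0.017 and 0.023 m and angle between the x axis of thick_bar and the x axis of short_board, either way round below 0.25 rad); the robot touches nothing.
It fails at once if the oil bottle is moved more than 25 mm (distance of oil_bottle from where it was at the start of the episode above 0.025 m).
It fails at once if the grease tub is moved more than 25 mm (distance of grease_tub from where it was at the start of the episode above 0.025 m).
It fails at once if the wrench is moved more than 25 mm (distance of wrench from where it was at the start of the episode above 0.025 m).
It fails at once if the oil bottle is tipped (angle between oil_bottle's own z axis and vertical above 0.5 rad).
It fails at once if the grease tub is tipped (angle between grease_tub's own z axis and vertical above 0.5 rad).
It also fails if it takes over 112 s, if anything falls off the work surface, if the arm or the gripper's body presses on something with over 40 N, if the wrist force passes 120 N, or if a joint passes its speed limit or range.

## Robot

A 6-joint arm with a two-finger parallel gripper is mounted at the origin on the work surface. World frame = base frame: x ahead of the robot, y to its left, z up, the work surface at z = 0. Lengths are in m, angles in degrees, forces in N, time in s.
With the tool pointing down it reaches from about 0.375 to 0.9 m from the base axis. Payload 3.1 kg.
Tool frame: the origin (TCP) lies on the centre line of the jaws, within the pads' length; the fingertips stand 25 mm ahead of it and the grasp point (between the pads) lies 6 mm ahead of it; z points along the fingers, y is the line along which they close (so a half turn about z gives the same grasp; the last joint's range is limited). The gripper opens to 87 mm and grips with 3 to 60 N. Pads are 19 mm wide; open, the fingers measure 117 mm over their backs; the gripper's body (75 mm by 190 mm) begins 51 mm behind the grasp point.
Start: joints at [-75.029, 30.224, 82.088, -0, 67.689, -10.227], TCP at [0.266, -0.565, 0.248] pointing down, gripper open.
Joint ranges: [-176.69, 176.69], [-43.24, 126.21], [12.49, 139.97], [-82, 262], [0, 151.66], [-163.58, 163.58]. Speed limits (degrees/s): [159.86, 159.86, 180, 180, 180, 180].

## Interface

Orientations are given as a 3x3 rotation matrix whose columns are the frame's x, y, z axes.
In Python, from rig import * gives the robot as it stands.
- The arm moves only by the tool step_arm, never from a script. Its argument "steps" is a list of rows, each a list of 7 numbers: the shift along the tool's x, y, z normalised to -1 to 1, where 1 is 0.3 m, then the turn, a rotation vector about the tool's x, y, z normalised to -1 to 1, where 1 is 45 degrees, then the gripper's target within -1 to 1 (shut at 1, half-way at 0, fully open at -1). A call has 1 to 8 rows; each row is the pose to reach, as a shift and turn from the pose commanded when the call began, along the tool's axes at that moment; what a row does not reach only later rows make up. A row lasts 1/12 s, in which the tool goes at most 41.7 mm and 7.16 degrees, less where a joint would pass 70% of its speed; a pose out of reach is approached as far as the arm can. A call with a number of a shift or a turn outside -1 to 1 is refused whole. A call with a gripper value outside its range is refused whole. The fingers move at their own pace and stop on an object; the grip force is fixed at half the most. Time passes only in rows, so rows that repeat a pose let the fingers close. It gives the time, the measured TCP pose, the force, the opening and the grip force at its end, in the units of the state.
- read_state(): the state, without advancing time (a new reading comes with each control period).
- capture(name): name is "side" or "top"; returns a dict with "image" (384x512x3 uint8, red, green, blue), "vertical_fov" (degrees; the focal length in pixels is half the picture's height over the tangent of half this angle, whatever the lens; pixels are square), "cx", "cy" (the principal point, pixels), "world_from_camera" (4x4, takes a point from camera to world coordinates). Camera axes: x right, y down, z forward; pixel columns grow to the right and rows downward; lengths in m; the calibration is good to about 2 mm. A picture is of the moment at which its call begins. There is no depth.
- hand_in(): hands the job in; it is judged then, once.
The state is a dict: "time_s": time; "joint_positions": joint angles; "qvel": joint speeds; "tau": joint torques, N m; "position": TCP position; "tcp_rot": TCP orientation; "force": force on the tool from outside, world axes, zero at the start; "moment": the same for the moment, N m; "opening": opening from 0.0 (shut) to 1.0 (fully open); "grasp_force": force on a finger pad.
Only numpy, scipy, OpenCV 4.12 (cv2) and the standard library are available. Lean on these libraries where they do the work, as an engineer would, in place of code of your own. Each camera call takes 0.05 s, during which the arm holds its last target. There are 200 camera calls.

## Working session

There is one attempt and no reset: what is moved stays moved. The work goes in short steps, Python scripts to look and compute and a tool call to move; the robot and the scene stay as the last step left them, time stands still between calls to the robot, and variables do not carry over. Pictures are saved under pics/ and viewed, at most 14 in all, crops included, and the job is handed in when it is done.

Besides the shell and the picture viewer there is one more tool, called after "Emit:" by a JSON object that holds its "method" and its "body". step_arm: Moves the arm, as the interface text tells. Scaled input: -1 to 1 covers 0.3 m each way for a shift and 45 degrees each way for a turn. Its arguments: {"type":"object","properties":{"steps":{"type":"array"}},"required":["steps"]}

```bash
mkdir -p pics; ls; python3 - <<'E'
from rig import *
import cv2,numpy as np,pickle
d={}
for n in("side","top"):
    c=capture(n);d[n]=c
    cv2.imwrite(f"pics/{n}0.png",cv2.resize(c["image"][:,:,::-1],(800,600),interpolation=cv2.INTER_CUBIC))
    print(n,c["vertical_fov"],c["cx"],c["cy"],np.round(c["world_from_camera"],3).tolist())
pickle.dump(d,open("c0.pkl","wb"))
s=read_state();print(s["time_s"],s["position"],np.round(s["tcp_rot"],3).tolist(),s["opening"])
E
```

```text
pics
side 57.231665489355365 259.45114973169314 190.10212766359572 [[-0.982, -0.122, 0.141, 0.37], [-0.186, 0.666, -0.722, 0.796], [-0.005, -0.736, -0.677, 0.816], [0.0, 0.0, 0.0, 1.0]]
top 50.09074442329891 253.02196043312227 184.3716929778195 [[-0.007, -0.997, 0.082, 0.43], [-1.0, 0.006, -0.019, 0.004], [0.018, -0.082, -0.996, 1.353], [0.0, 0.0, 0.0, 1.0]]
0.1 [ 0.26597151 -0.56490937  0.24667401] [[0.905, 0.426, -0.0], [0.426, -0.905, 0.002], [0.0, -0.002, -1.0]] 0.9987478871743894
```

View pics/top0.png

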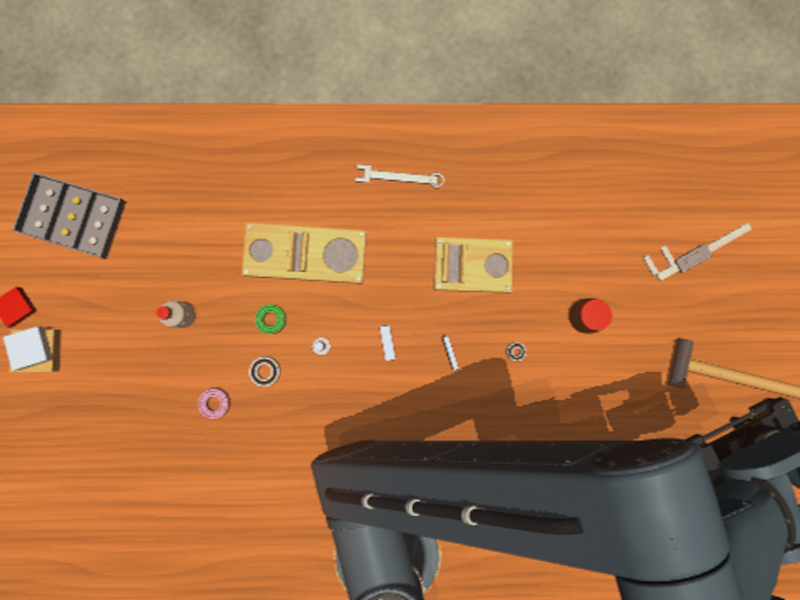

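View pics/side0.png

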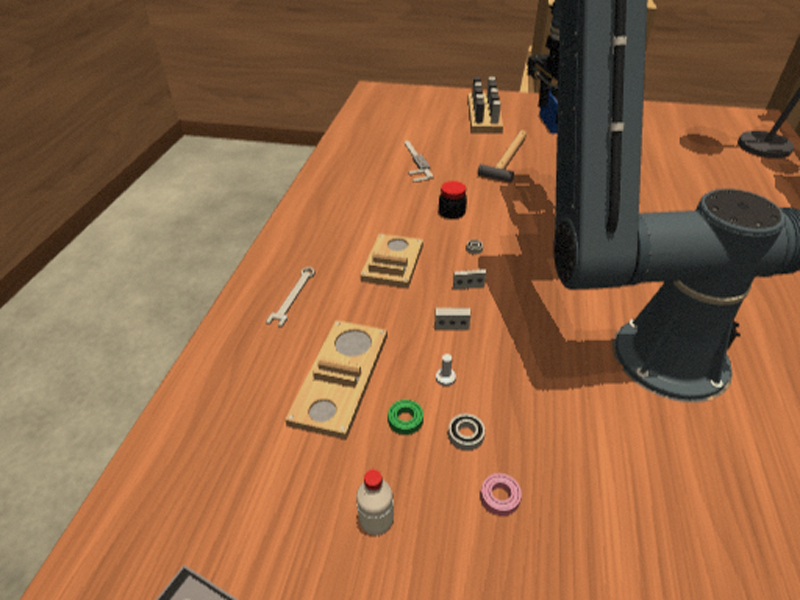

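View crops.

The top view shows the large bearing (steel with a black seal) at (264,371). Its look-alikes are the green one at (270,319) and the pink one at (213,403). The small bearing is at (516,351). The thick bar is at (388,343), the thin bar at (450,352) and the driver at (320,345). The long board is centred near (304,253) and the short board near (474,265). I choose the steel/black ring, and enlarge both views to check it and to measure.

```bash
python3 - <<'E'
import cv2,pickle
d=pickle.load(open("c0.pkl","rb"))
def crop(n,x0,y0,w,h,k,o):
    im=d[n]["image"][y0:y0+h,x0:x0+w,::-1]
    im=cv2.resize(im,None,fx=k,fy=k,interpolation=cv2.INTER_CUBIC)
    for i in range(0,w,10):
        cv2.line(im,(i*k,0),(i*k,10 if i%50 else 25),(255,255,0),1)
        if i%20==0: cv2.putText(im,str(x0+i),(i*k+2,22),0,.4,(255,255,255),1)
    for i in range(0,h,10):
        cv2.line(im,(0,i*k),(10,i*k),(255,255,0),1)
        if i%20==0: cv2.putText(im,str(y0+i),(2,i*k+12),0,.4,(255,255,255),1)
    cv2.imwrite(o,im)
crop("top",140,135,200,120,4,"pics/t1.png")
crop("side",180,145,150,145,4,"pics/s1.png")
E
```

```text
(no output)
```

View pics/t1.png

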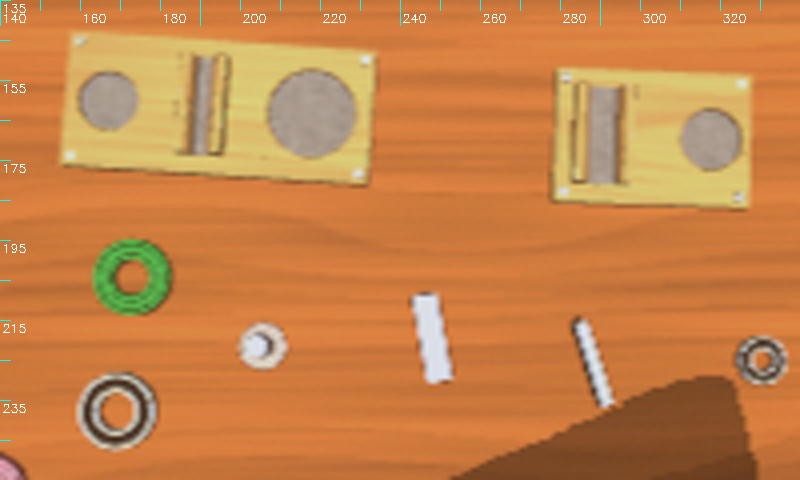

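View pics/s1.png

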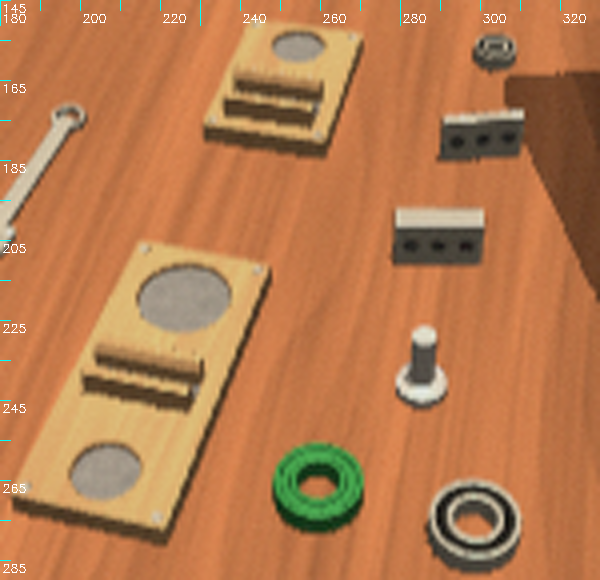

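The crop at (117,411) in the top view confirms steel rings with a black seal, so that is the large bearing. I now fit the poses from the pixel positions I read in both views.

```bash
cat > h.py <<'E'
import numpy as np,pickle
from scipy.optimize import least_squares
def proj(c,P):
    T=np.linalg.inv(c["world_from_camera"]);q=np.asarray(P)@T[:3,:3].T+T[:3,3]
    f=192/np.tan(np.radians(c["vertical_fov"]/2))
    return np.c_[f*q[:,0]/q[:,2]+c["cx"],f*q[:,1]/q[:,2]+c["cy"]]
def cropto(p,off,k=4): return (np.asarray(p,float)+.5)/k-.5+off
def fit(d,obs,x0,yaw=True):
    # obs: (cam, local xyz mm, orig pixel)
    def res(p):
        c,s=np.cos(p[3]),np.sin(p[3]);r=[]
        for n,L,px in obs:
            L=np.array(L)/1e3
            P=[p[0]+c*L[0]-s*L[1],p[1]+s*L[0]+c*L[1],p[2]+L[2]]
            r.append(proj(d[n],[P])[0]-px)
        r=np.ravel(r)
        return r if yaw else np.r_[r,p[3]]
    o=least_squares(res,x0,loss="soft_l1");return o.x,np.round(res(o.x).reshape(-1)[:2*len(obs)],1)
E
cat > m.py <<'E'
from h import *
d=pickle.load(open("c0.pkl","rb"))
T=lambda L,p:("top",L,cropto(p,(140,135)));S=lambda L,p:("side",L,cropto(p,(180,145)))
O={}
O["long"]=([T((55,125,20),(72,33)),T((55,-125,20),(376,53)),T((-55,-125,20),(367,184)),T((-55,125,20),(60,164)),T((0,-76,17),(311,113)),T((0,90,17),(108,100)),
 S((55,-125,20),(143,241)),S((-55,-125,20),(271,264)),S((-55,125,20),(165,531)),S((55,125,20),(12,496)),S((0,-76,19),(184,298)),S((0,90,19),(106,471))],[.6,.2,0,0],1)
O["short"]=([T((55,80,20),(557,67)),T((55,-80,20),(751,75)),T((-55,-80,20),(747,209)),T((-55,80,20),(553,200)),T((0,-48,17),(711,139)),
 S((55,-80,20),(246,22)),S((-55,-80,20),(363,36)),S((-55,80,20),(326,144)),S((55,80,20),(205,126)),S((0,-48,19),(299,46))],[.6,-.1,0,0],1)
O["large"]=([T((0,0,18),(117,411)),S((0,0,20),(475,520))],[.4,.2,0,0],0)
O["small"]=([T((0,0,14),(762,360)),S((0,0,16),(495,48))],[.4,-.2,0,0],0)
O["driver"]=([T((0,0,60),(259,346)),S((0,0,60),(425,335)),T((0,0,10),(265,346)),S((0,0,10),(421,380))],[.4,.1,0,0],0)
O["thick"]=([T((35,10,45),(412,294)),T((35,-10,45),(438,293)),T((-35,-10,45),(453,380)),T((-35,10,45),(427,384)),
 S((35,-10,45),(395,208)),S((-35,-10,45),(485,209)),S((-35,10,45),(485,227)),S((35,10,45),(394,227)),S((35,10,0),(393,263)),S((-35,10,0),(482,264))],[.45,0,0,0],1)
O["thin"]=([T((35,5,45),(574,320)),T((35,-5,45),(586,317)),T((-35,-5,45),(614,403)),T((-35,5,45),(601,408)),
 S((35,-5,45),(442,116)),S((-35,-5,45),(524,109)),S((-35,5,45),(524,116)),S((35,5,45),(441,123)),S((35,5,0),(441,158)),S((-35,5,0),(522,152))],[.45,-.1,0,0],1)
for k,(o,x0,y) in O.items():
    p,r=fit(d,o,x0,y);print(k,np.round(p,4),r.tolist())
    if k in("long","short"):
        R=np.array([[np.cos(p[3]),-np.sin(p[3])],[np.sin(p[3]),np.cos(p[3])]])
        for y in((-.076,.012,.09) if k=="long" else(-.048,.042)): print("   place",y,np.round(p[:2]+R@[0,y],4))
E
python3 m.py
```

```text
long [ 0.617   0.1704  0.0007 -0.0723] [-0.3, -0.8, 0.1, -0.6, -0.0, 0.0, -0.2, -0.1, 0.2, 0.1, 0.2, -0.0, -0.6, -0.1, 0.5, 0.4, 0.3, -0.0, -0.1, -0.2, 0.5, 0.0, 0.4, 0.2]
   place -0.076 [0.6115 0.0946]
   place 0.012 [0.6178 0.1823]
   place 0.09 [0.6235 0.2601]
short [ 0.5907 -0.184  -0.001  -0.0392] [-0.1, 0.0, -0.1, -0.3, 0.4, -0.5, -0.0, 0.1, -0.2, 0.1, 1.2, -0.4, 0.2, -0.2, 0.0, 0.1, -0.4, 0.0, -0.0, 0.6]
   place -0.048 [ 0.5888 -0.2319]
   place 0.042 [ 0.5924 -0.142 ]
large [ 0.3721  0.2514 -0.0022  0.    ] [-0.0, -0.3, 0.2, 0.0]
small [ 0.4087 -0.2715 -0.0024  0.    ] [-0.0, -0.2, 0.2, 0.0]
driver [ 0.4234  0.1331 -0.0005  0.    ] [-0.0, -0.2, 0.1, -0.0, -0.0, -0.3, 0.4, 0.0]
thick [ 0.429  -0.0027  0.0009  0.1588] [0.2, 0.3, -0.1, -0.5, -0.2, -0.4, 0.0, -0.4, 0.2, -0.2, -0.2, -0.1, 0.2, -0.2, 0.5, -0.5, 0.3, 0.5, -0.1, 0.6]
thin [ 0.4084 -0.1302  0.0035  0.2949] [0.1, 0.3, 0.1, 0.1, -0.2, -0.2, 0.0, -0.5, -0.1, -0.5, -0.3, -0.3, 0.3, -0.1, 0.7, -0.4, -0.0, 0.8, -0.4, 0.8]
```

```bash
cat >> h.py <<'E'
from scipy.spatial.transform import Rotation as Ro
def Rt(yaw):
    c,s=np.cos(np.radians(yaw)),np.sin(np.radians(yaw));return np.array([[c,s,0],[s,-c,0],[0,0,-1.]])
def plan(calls,p=None,R=None):
    "each call: list of (x,y,z,yaw); prints shift/turn in move units relative to the call's start"
    if p is None:
        from rig import read_state
        s=read_state();p,R=np.array(s["position"]),np.array(s["tcp_rot"])
        print("t",s["time_s"],np.round(p,4),"j",np.round(s["joint_positions"],0),"f",np.round(s["force"],1),"open",round(s["opening"],3),round(s["grasp_force"],1))
    for i,c in enumerate(calls):
        for w in c:
            sh=R.T@(np.array(w[:3])-p)/.3;tu=Ro.from_matrix(R.T@Rt(w[3])).as_rotvec(degrees=True)/45
            print(i,np.round(np.r_[sh,tu],3).tolist())
        p,R=np.array(w[:3]),Rt(w[3])
E
python3 - <<'E'
from h import *
plan([[(.36,-.41,.17,65)],[(.4087,-.2715,.12,90)],[(.4087,-.2715,.034,90)]])
E
```

```text
t 0.1 [ 0.266  -0.5649  0.2467] j [-75.  30.  82.   0.  68. -10.] f [-0.3  0.1  0.7] open 0.999 0.0
0 [0.503, -0.333, 0.256, -0.002, -0.001, -0.885]
1 [0.487, -0.048, 0.167, 0.0, 0.0, -0.556]
2 [0.0, 0.0, 0.287, 0.0, 0.0, 0.0]
```

Emit:
{"method": "step_arm", "body": {"steps": [[0.503,-0.333,0.256,0,0,-0.885,-1],[0.503,-0.333,0.256,0,0,-0.885,-1],[0.503,-0.333,0.256,0,0,-0.885,-1],[0.503,-0.333,0.256,0,0,-0.885,-1],[0.503,-0.333,0.256,0,0,-0.885,-1],[0.503,-0.333,0.256,0,0,-0.885,-1],[0.503,-0.333,0.256,0,0,-0.885,-1]]}}

```text
time_s: 0.68
position: [0.3605, -0.4082, 0.1695]
tcp_rot: [[0.418, 0.908, -0.002], [0.908, -0.418, 0.003], [0.002, -0.003, -1.0]]
force: [0.0, -1.1, -0.6]
opening: 0.999
grasp_force: 0.0
```

Emit:
{"method": "step_arm", "body": {"steps": [[0.487,-0.048,0.167,0,0,-0.556,-1],[0.487,-0.048,0.167,0,0,-0.556,-1],[0.487,-0.048,0.167,0,0,-0.556,-1],[0.487,-0.048,0.167,0,0,-0.556,-1],[0.487,-0.048,0.167,0,0,-0.556,-1],[0.487,-0.048,0.167,0,0,-0.556,-1]]}}

```text
time_s: 1.18
position: [0.409, -0.2719, 0.1204]
tcp_rot: [[-0.001, 1.0, -0.0], [1.0, 0.001, 0.0], [0.0, -0.0, -1.0]]
force: [-0.2, -0.9, -0.3]
opening: 0.996
grasp_force: 0.0
```

```bash
python3 - <<'E'
from h import *
from rig import *
import cv2
plan([[(.4087,-.2715,.034,90)]])
print(np.round(read_state()["tcp_rot"],4).tolist())
d={n:capture(n) for n in("side","top")}
pickle.dump(d,open("c1.pkl","wb"))
a=d["top"]["image"][190:250,280:380,::-1];b=d["side"]["image"][100:190,230:330,::-1]
a=cv2.resize(a,None,fx=5,fy=5,interpolation=2);b=cv2.resize(b[:80],None,fx=3,fy=3,interpolation=2)
o=np.zeros((300+240,500,3),np.uint8);o[:300]=a;o[300:,:300]=b;cv2.imwrite("pics/a1.png",o)
E
```

```text
t 1.1833 [ 0.409  -0.2719  0.1204] j [-47.  32. 108.  -0.  40. -47.] f [-0.2 -0.9 -0.3] open 0.996 0.0
0 [0.001, -0.001, 0.288, -0.001, -0.0, 0.001]
[[-0.0007, 1.0, -0.0004], [1.0, 0.0007, 0.0001], [0.0001, -0.0004, -1.0]]
```

View pics/a1.png

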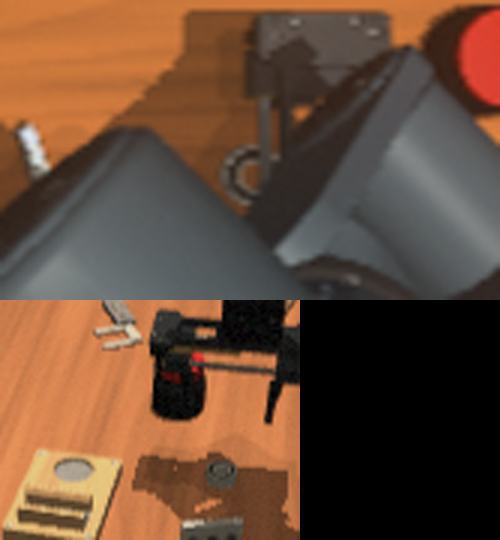

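Tracking is accurate to within 1 mm, and the bearing sits under the open jaws. Next I descend and grip.

Emit:
{"method": "step_arm", "body": {"steps": [[0,0,0.14,0,0,0,-1],[0,0,0.25,0,0,0,-1],[0,0,0.286,0,0,0,-1],[0,0,0.286,0,0,0,-1],[0,0,0.286,0,0,0,1],[0,0,0.286,0,0,0,1],[0,0,0.286,0,0,0,1],[0,0,0.286,0,0,0,1]]}}

```text
time_s: 1.95
position: [0.4094, -0.2732, 0.0363]
tcp_rot: [[-0.001, 1.0, 0.002], [1.0, 0.001, -0.002], [-0.002, 0.002, -1.0]]
force: [0.6, 0.1, 0.2]
opening: 0.778
grasp_force: 0.0
```

Emit:
{"method": "step_arm", "body": {"steps": [[0,0,0,0,0,0,1],[0,0,0,0,0,0,1],[0,0,0,0,0,0,1],[0,0,0,0,0,0,1]]}}

```text
time_s: 2.28
position: [0.4089, -0.2723, 0.0351]
tcp_rot: [[-0.001, 1.0, 0.0], [1.0, 0.001, -0.0], [-0.0, 0.0, -1.0]]
force: [1.2, 0.1, 1.1]
opening: 0.479
grasp_force: 0.3
```

```bash
python3 - <<'E'
from h import *
yaw=90-2.25
plan([[(.4087,-.2715,.10,90),(.5888,-.2319,.10,yaw),(.5888,-.2319,.060,yaw)],[(.5888,-.2319,.048,yaw)],[(.5888,-.2319,.14,yaw)]])
E
```

```text
t 2.2833 [ 0.4089 -0.2723  0.0351] j [-47.  42. 110.   0.  29. -47.] f [1.2 0.1 1.1] open 0.479 0.3
0 [0.003, -0.001, -0.216, 0.0, 0.0, 0.001]
0 [0.134, 0.6, -0.216, 0.0, 0.0, 0.051]
0 [0.134, 0.6, -0.083, 0.0, 0.0, 0.051]
1 [0.0, 0.0, 0.04, 0.0, 0.0, 0.0]
2 [0.0, 0.0, -0.307, 0.0, 0.0, 0.0]
```

Emit:
{"method": "step_arm", "body": {"steps": [[0,0,0,0,0,0,1],[0,0,0,0,0,0,1],[0,0,0,0,0,0,1],[0,0,-0.1,0,0,0,1],[0,0,-0.216,0,0,0,1],[0,0,-0.216,0,0,0,1]]}}

```text
time_s: 2.78
position: [0.4106, -0.2741, 0.1035]
tcp_rot: [[-0.001, 1.0, 0.005], [1.0, 0.001, -0.006], [-0.006, 0.005, -1.0]]
force: [0.1, 0.4, -0.3]
opening: 0.443
grasp_force: 30.0
```

```bash
python3 - <<'E'
from h import *
yaw=90-2.25
plan([[(.5888,-.2319,.10,yaw),(.5888,-.2319,.060,yaw)],[(.5888,-.2319,.049,yaw)],[(.5888,-.2319,.14,yaw)]])
E
```

```text
t 2.7833 [ 0.4106 -0.2741  0.1035] j [-47.  34. 108.  -0.  38. -47.] f [ 0.1  0.4 -0.3] open 0.443 30.0
0 [0.14, 0.594, 0.014, 0.007, 0.007, 0.051]
0 [0.141, 0.593, 0.147, 0.007, 0.007, 0.051]
1 [0.0, 0.0, 0.037, 0.0, 0.0, 0.0]
2 [0.0, 0.0, -0.303, 0.0, 0.0, 0.0]
```

Emit:
{"method": "step_arm", "body": {"steps": [[0.14,0.594,0,0,0,0.051,1],[0.14,0.594,0,0,0,0.051,1],[0.14,0.594,0,0,0,0.051,1],[0.14,0.594,0,0,0,0.051,1],[0.14,0.594,0,0,0,0.051,1],[0.14,0.594,0.12,0,0,0.051,1],[0.14,0.594,0.12,0,0,0.051,1],[0.14,0.594,0.12,0,0,0.051,1]]}}

```text
time_s: 3.45
position: [0.5845, -0.2284, 0.0606]
tcp_rot: [[0.039, 0.999, -0.007], [0.999, -0.039, 0.004], [0.004, -0.007, -1.0]]
force: [0.2, 0.9, 0.1]
opening: 0.442
grasp_force: 30.0
```

Emit:
{"method": "step_arm", "body": {"steps": [[0,0,0,0,0,0,1],[0,0,0,0,0,0,1]]}}

```text
time_s: 3.62
position: [0.5869, -0.2308, 0.0647]
tcp_rot: [[0.04, 0.999, 0.001], [0.999, -0.04, -0.001], [-0.001, 0.001, -1.0]]
force: [-0.6, -0.6, 0.1]
opening: 0.445
grasp_force: 30.0
```

```bash
python3 - <<'E'
from h import *
from rig import *
import cv2
yaw=90-2.25
plan([[(.5888,-.2319,.049,yaw)],[(.5888,-.2319,.14,yaw)]])
d={n:capture(n) for n in("side","top")}
pickle.dump(d,open("c1.pkl","wb"))
a=d["top"]["image"][130:200,250:350,::-1];b=d["side"]["image"][120:190,200:300,::-1]
cv2.imwrite("pics/a2.png",cv2.resize(np.hstack([a,b]),None,fx=4,fy=4,interpolation=2))
E
```

```text
t 3.6167 [ 0.5869 -0.2308  0.0647] j [-32.  44.  89.  -0.  47. -29.] f [-0.6 -0.6  0.1] open 0.445 30.0
0 [-0.003, 0.007, 0.052, 0.001, 0.001, -0.001]
1 [0.0, 0.0, -0.303, 0.0, 0.0, 0.0]
```

View pics/a2.png

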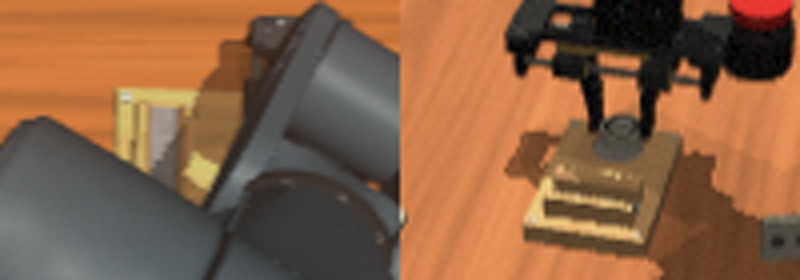

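The side view shows the bearing held over its nest, near (620,135). I lower it and release.

Emit:
{"method": "step_arm", "body": {"steps": [[-0.003,0.007,0.02,0,0,0,1],[-0.003,0.007,0.035,0,0,0,1],[-0.003,0.007,0.045,0,0,0,1],[-0.003,0.007,0.052,0,0,0,1],[-0.003,0.007,0.054,0,0,0,1],[-0.003,0.007,0.054,0,0,0,1],[-0.003,0.007,0.054,0,0,0,1],[-0.003,0.007,0.054,0,0,0,1]]}}

```text
time_s: 4.38
position: [0.5888, -0.2313, 0.049]
tcp_rot: [[0.039, 0.999, -0.0], [0.999, -0.039, -0.0], [-0.0, -0.0, -1.0]]
force: [-2.9, 0.8, 10.6]
opening: 0.439
grasp_force: 30.0
```

Emit:
{"method": "step_arm", "body": {"steps": [[0,0,0,0,0,0,-1],[0,0,0,0,0,0,-1],[0,0,0,0,0,0,-1],[0,0,0,0,0,0,-1],[0,0,0,0,0,0,-1],[0,0,0,0,0,0,-1],[0,0,-0.05,0,0,0,-1],[0,0,-0.2,0,0,0,-1]]}}

```text
time_s: 5.05
position: [0.5851, -0.229, 0.0987]
tcp_rot: [[0.04, 0.999, -0.012], [0.999, -0.039, 0.007], [0.007, -0.012, -1.0]]
force: [0.2, 0.6, -0.7]
opening: 0.952
grasp_force: 0.0
```

```bash
python3 - <<'E'
from h import *
y=np.degrees(.1588)
plan([[(.43,-.0027,.14,y)],[(.429,-.0027,.053,y)]])
E
```

```text
t 5.05 [ 0.5851 -0.229   0.0987] j [-32.  42.  88.  -0.  52. -29.] f [ 0.2  0.6 -0.7] open 0.952 0.0
0 [0.734, -0.548, -0.126, -0.018, 0.003, 1.747]
1 [-0.003, -0.001, 0.29, 0.0, 0.0, 0.0]
```

Emit:
{"method": "step_arm", "body": {"steps": [[0,0,-0.13,0,0,0,-1],[0.6,-0.45,-0.13,0,0,0.95,-1],[0.6,-0.45,-0.13,0,0,0.95,-1],[0.6,-0.45,-0.13,0,0,0.95,-1],[0.6,-0.45,-0.13,0,0,0.95,-1],[0.6,-0.45,-0.13,0,0,0.95,-1],[0.6,-0.45,-0.13,0,0,0.95,-1],[0.6,-0.45,-0.13,0,0,0.95,-1]]}}

```text
time_s: 5.72
position: [0.4566, -0.0422, 0.1429]
tcp_rot: [[0.707, 0.707, -0.006], [0.707, -0.707, 0.003], [-0.002, -0.006, -1.0]]
force: [-0.4, -0.3, -0.3]
opening: 1.003
grasp_force: 0.0
```

```bash
python3 - <<'E'
from h import *
from rig import *
import cv2
y=np.degrees(.1588)
plan([[(.429,-.0027,.12,y)]])
c=capture("top");pickle.dump(c,open("c2.pkl","wb"))
a=c["image"][135:255,140:340,::-1]
cv2.imwrite("pics/a3.png",cv2.resize(a,None,fx=4,fy=4,interpolation=2))
E
```

```text
t 5.7167 [ 0.4566 -0.0422  0.1429] j [-19.  28. 111.   0.  41.  26.] f [-0.4 -0.3 -0.3] open 1.003 0.0
0 [0.028, -0.157, 0.077, -0.007, 0.005, 0.798]
```

View pics/a3.png

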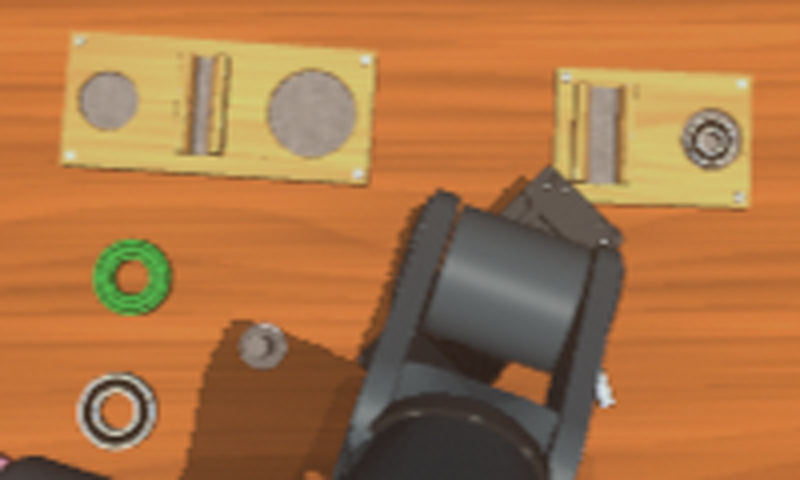

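The small bearing lies centred in its nest at (711,139). Next is the thick bar.

Emit:
{"method": "step_arm", "body": {"steps": [[0.028,-0.157,0.05,0,0,0.798,-1],[0.028,-0.157,0.05,0,0,0.798,-1],[0.028,-0.157,0.05,0,0,0.798,-1],[0.028,-0.157,0.05,0,0,0.798,-1],[0.028,-0.157,0.05,0,0,0.798,-1],[0.028,-0.157,0.05,0,0,0.798,-1],[0.028,-0.157,0.05,0,0,0.798,-1],[0.028,-0.157,0.05,0,0,0.798,-1]]}}

```text
time_s: 6.43
position: [0.4348, -0.0076, 0.1281]
tcp_rot: [[0.987, 0.161, 0.001], [0.161, -0.987, -0.0], [0.001, 0.001, -1.0]]
force: [0.2, -0.2, 0.3]
opening: 0.999
grasp_force: 0.0
```

```bash
python3 - <<'E'
from h import *
y=np.degrees(.1588)
plan([[(.429,-.0027,.053,y)],[(.429,-.0027,.13,y)],[(.5924,-.142,.13,-2.25)],[(.5924,-.142,.085,-2.25)]])
E
```

```text
t 6.4333 [ 0.4348 -0.0076  0.1281] j [-16.  28. 115.  -0.  36.  65.] f [ 0.2 -0.2  0.3] open 0.999 0.0
0 [-0.017, -0.019, 0.25, 0.001, -0.001, 0.003]
1 [0.0, 0.0, -0.257, 0.0, 0.0, 0.0]
2 [0.464, 0.545, 0.0, 0.0, 0.0, 0.252]
3 [0.0, 0.0, 0.15, 0.0, 0.0, 0.0]
```

Emit:
{"method": "step_arm", "body": {"steps": [[-0.017,-0.019,0.05,0,0,0.003,-1],[-0.017,-0.019,0.1,0,0,0.003,-1],[-0.017,-0.019,0.1,0,0,0.003,-1],[-0.017,-0.019,0.1,0,0,0.003,-1]]}}

```text
time_s: 6.77
position: [0.4279, -0.0021, 0.0978]
tcp_rot: [[0.988, 0.157, -0.001], [0.157, -0.988, 0.0], [-0.001, -0.0, -1.0]]
force: [-0.1, -0.1, 0.8]
opening: 1.001
grasp_force: 0.0
```

```bash
python3 - <<'E'
from h import *
y=np.degrees(.1588)
plan([[(.429,-.0027,.053,y)]])
E
```

```text
t 6.7667 [ 0.4279 -0.0021  0.0978] j [-15.  32. 117.  -0.  31.  66.] f [-0.1 -0.1  0.8] open 1.001 0.0
0 [0.004, 0.003, 0.149, -0.001, 0.001, -0.002]
```

Emit:
{"method": "step_arm", "body": {"steps": [[0.004,0.002,0.08,0,0,0,0.2],[0.004,0.002,0.14,0,0,0,0.2],[0.004,0.002,0.149,0,0,0,0.2],[0.004,0.002,0.149,0,0,0,0.2],[0.004,0.002,0.149,0,0,0,1],[0.004,0.002,0.149,0,0,0,1],[0.004,0.002,0.149,0,0,0,1],[0.004,0.002,0.149,0,0,0,1]]}}

```text
time_s: 7.43
position: [0.4296, -0.0024, 0.0542]
tcp_rot: [[0.988, 0.156, 0.002], [0.156, -0.988, -0.0], [0.002, 0.001, -1.0]]
force: [0.7, 0.3, -1.2]
opening: 0.477
grasp_force: 0.0
```

Emit:
{"method": "step_arm", "body": {"steps": [[0,0,0,0,0,0,1],[0,0,0,0,0,0,1],[0,0,0,0,0,0,1],[0,0,0,0,0,0,1],[0,0,0,0,0,0,1],[0,0,0,0,0,0,1],[0,0,0,0,0,0,1]]}}

```text
time_s: 8.02
position: [0.4292, -0.0024, 0.0536]
tcp_rot: [[0.988, 0.156, 0.0], [0.156, -0.988, -0.0], [0.0, 0.0, -1.0]]
force: [0.2, -0.5, 3.7]
opening: 0.229
grasp_force: 29.9
```

```bash
python3 - <<'E'
from h import *
y=np.degrees(.1588)
plan([[(.429,-.0027,.13,y),(.5924,-.142,.13,-2.25)],[(.5924,-.142,.085,-2.25)]])
E
```

```text
t 8.0167 [ 0.4292 -0.0024  0.0536] j [-15.  38. 118.   0.  24.  66.] f [ 0.2 -0.5  3.7] open 0.229 29.9
0 [-0.001, 0.001, -0.255, 0.0, -0.0, -0.003]
0 [0.465, 0.544, -0.255, 0.0, -0.0, 0.249]
1 [0.0, 0.0, 0.15, 0.0, 0.0, 0.0]
```

Emit:
{"method": "step_arm", "body": {"steps": [[0,0,-0.1,0,0,0,1],[0,0,-0.22,0,0,0,1],[0.465,0.544,-0.255,0,0,0.249,1],[0.465,0.544,-0.255,0,0,0.249,1],[0.465,0.544,-0.255,0,0,0.249,1],[0.465,0.544,-0.255,0,0,0.249,1],[0.465,0.544,-0.255,0,0,0.249,1],[0.465,0.544,-0.255,0,0,0.249,1]]}}

```text
time_s: 8.68
position: [0.5996, -0.1482, 0.1304]
tcp_rot: [[0.999, -0.042, 0.011], [-0.042, -0.999, -0.006], [0.012, 0.006, -1.0]]
force: [1.7, -0.6, -2.6]
opening: 0.228
grasp_force: 29.9
```

Emit:
{"method": "step_arm", "body": {"steps": [[0,0,0,0,0,0,1],[0,0,0,0,0,0,1],[0,0,0,0,0,0,1],[0,0,0,0,0,0,1]]}}

```text
time_s: 9.02
position: [0.5904, -0.1403, 0.1289]
tcp_rot: [[0.999, -0.039, -0.004], [-0.039, -0.999, 0.002], [-0.004, -0.002, -1.0]]
force: [-0.4, -0.4, -4.5]
opening: 0.227
grasp_force: 29.9
```

```bash
python3 - <<'E'
from h import *
plan([[(.5924,-.142,.1,-2.25)],[(.5924,-.142,.0735,-2.25)]])
E
```

```text
t 9.0167 [ 0.5904 -0.1403  0.1289] j [-24.  38.  90.   0.  52.  68.] f [-0.4 -0.4 -4.5] open 0.227 29.9
0 [0.007, 0.005, 0.096, -0.002, 0.005, 0.001]
1 [0.0, 0.0, 0.088, 0.0, 0.0, 0.0]
```

Emit:
{"method": "step_arm", "body": {"steps": [[0,0,0.04,0,0,0,1],[0,0,0.08,0,0,0,1],[0,0,0.09,0,0,0,1],[0,0,0.09,0,0,0,1],[0,0,0.09,0,0,0,1],[0,0,0.09,0,0,0,1],[0,0,0.09,0,0,0,1]]}}

```text
time_s: 9.6
position: [0.5927, -0.142, 0.1033]
tcp_rot: [[0.999, -0.039, 0.001], [-0.039, -0.999, -0.0], [0.001, 0.0, -1.0]]
force: [-0.0, -0.9, -4.9]
opening: 0.227
grasp_force: 29.9
```

```bash
python3 - <<'E'
from h import *
from rig import *
import cv2
plan([[(.5924,-.142,.0735,-2.25)]])
d={n:capture(n) for n in("side","top")}
a=d["top"]["image"][130:200,250:350,::-1];b=d["side"]["image"][120:190,200:300,::-1]
cv2.imwrite("pics/a4.png",cv2.resize(np.hstack([a,b]),None,fx=4,fy=4,interpolation=2))
E
```

```text
t 9.6 [ 0.5927 -0.142   0.1033] j [-24.  40.  91.  -0.  49.  68.] f [-0.  -0.9 -4.9] open 0.227 29.9
0 [-0.001, -0.0, 0.099, 0.0, -0.001, -0.0]
```

View pics/a4.png

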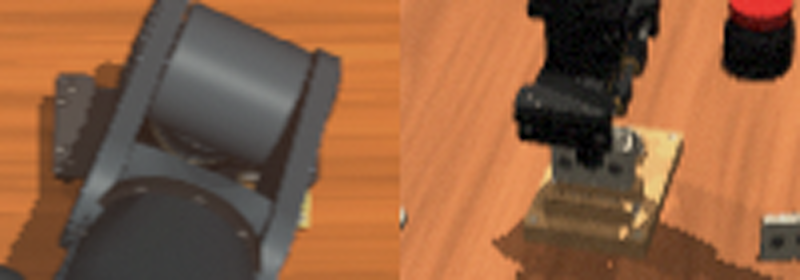

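The side view shows the bar above the slot and parallel to the cheeks, near (595,165). I lower it slowly.

Emit:
{"method": "step_arm", "body": {"steps": [[0,0,0.02,0,0,0,1],[0,0,0.04,0,0,0,1],[0,0,0.06,0,0,0,1],[0,0,0.075,0,0,0,1],[0,0,0.09,0,0,0,1],[0,0,0.1,0,0,0,1],[0,0,0.1,0,0,0,1],[0,0,0.1,0,0,0,1]]}}

```text
time_s: 10.37
position: [0.592, -0.1419, 0.0735]
tcp_rot: [[0.999, -0.039, -0.001], [-0.039, -0.999, -0.0], [-0.001, 0.0, -1.0]]
force: [-3.1, 0.2, 3.1]
opening: 0.228
grasp_force: 30.0
```

The bar is seated: the vertical force changed sign at z 73.5 mm, as expected. I release it, rise and head for the thin bar.

Emit:
{"method": "step_arm", "body": {"steps": [[0,0,0,0,0,0,0],[0,0,0,0,0,0,0],[0,0,0,0,0,0,0],[0,0,0,0,0,0,0],[0,0,0,0,0,0,0],[0,0,-0.1,0,0,0,0],[0,0,-0.2,0,0,0,0],[0,0,-0.25,0,0,0,0]]}}

```text
time_s: 11.03
position: [0.5938, -0.1424, 0.1506]
tcp_rot: [[0.999, -0.039, 0.004], [-0.039, -0.999, -0.002], [0.004, 0.001, -1.0]]
force: [-0.1, -0.3, 0.7]
opening: 0.501
grasp_force: 0.0
```

```bash
python3 - <<'E'
from h import *
y=np.degrees(.2949)
plan([[(.4084,-.1302,.11,y)]])
E
```

```text
t 11.0333 [ 0.5938 -0.1424  0.1506] j [-24.  36.  89.   0.  55.  68.] f [-0.1 -0.3  0.7] open 0.501 0.0
0 [-0.62, -0.017, 0.133, 0.003, -0.005, -0.425]
```

Emit:
{"method": "step_arm", "body": {"steps": [[-0.617,-0.017,0.02,0,0,-0.425,0],[-0.617,-0.017,0.02,0,0,-0.425,0],[-0.617,-0.017,0.13,0,0,-0.425,0],[-0.617,-0.017,0.13,0,0,-0.425,0],[-0.617,-0.017,0.13,0,0,-0.425,0],[-0.617,-0.017,0.13,0,0,-0.425,0],[-0.617,-0.017,0.13,0,0,-0.425,0],[-0.617,-0.017,0.13,0,0,-0.425,0]]}}

```text
time_s: 11.7
position: [0.4093, -0.1306, 0.1093]
tcp_rot: [[0.957, 0.29, 0.003], [0.29, -0.957, -0.002], [0.002, 0.002, -1.0]]
force: [0.9, -0.7, -0.8]
opening: 0.501
grasp_force: 0.0
```

Emit:
{"method": "step_arm", "body": {"steps": [[0,0,0,0,0,0,0],[0,0,0,0,0,0,0],[0,0,0,0,0,0,0],[0,0,0,0,0,0,0]]}}

```text
time_s: 12.03
position: [0.4084, -0.1297, 0.109]
tcp_rot: [[0.957, 0.291, 0.001], [0.291, -0.957, -0.001], [0.001, 0.001, -1.0]]
force: [1.7, 0.1, 0.1]
opening: 0.502
grasp_force: 0.0
```

```bash
python3 - <<'E'
from h import *
from rig import *
import cv2
y=np.degrees(.2949)
plan([[(.4084,-.1302,.053,y)]])
d={n:capture(n) for n in("side","top")}
pickle.dump(d,open("c3.pkl","wb"))
a=d["top"]["image"][135:245,245:345,::-1];b=d["side"]["image"][100:210,220:320,::-1]
cv2.imwrite("pics/a5.png",cv2.resize(np.hstack([a,b]),None,fx=4,fy=4,interpolation=2))
E
```

```text
t 12.0333 [ 0.4084 -0.1297  0.109 ] j [-33.  30. 117.   0.  33.  40.] f [1.7 0.1 0.1] open 0.502 0.0
0 [-0.001, 0.002, 0.187, 0.001, -0.001, 0.0]
```

View pics/a5.png

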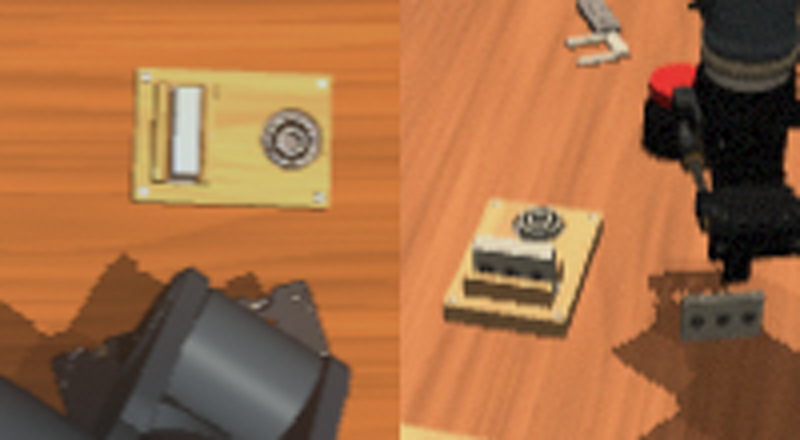

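The thick bar stands parallel and centred in its slot at (187,132), the small bearing is in place, and the thin bar is undisturbed. Next I grip the thin bar.

Emit:
{"method": "step_arm", "body": {"steps": [[0,0.001,0.1,0,0,0,0],[0,0.001,0.17,0,0,0,0],[0,0.001,0.187,0,0,0,0],[0,0.001,0.187,0,0,0,0],[0,0.001,0.187,0,0,0,0],[0,0.001,0.187,0,0,0,1],[0,0.001,0.187,0,0,0,1],[0,0.001,0.187,0,0,0,1]]}}

```text
time_s: 12.8
position: [0.4082, -0.13, 0.0537]
tcp_rot: [[0.957, 0.29, 0.002], [0.29, -0.957, -0.001], [0.001, 0.001, -1.0]]
force: [0.2, 0.2, 0.0]
opening: 0.355
grasp_force: 0.0
```

Emit:
{"method": "step_arm", "body": {"steps": [[0,0,0,0,0,0,1],[0,0,0,0,0,0,1],[0,0,0,0,0,0,1],[0,0,0,0,0,0,1],[0,0,0,0,0,0,1],[0,0,0,0,0,0,1],[0,0,0,0,0,0,1],[0,0,0,0,0,0,1]]}}

```text
time_s: 13.47
position: [0.4079, -0.1299, 0.0531]
tcp_rot: [[0.957, 0.29, 0.001], [0.29, -0.957, -0.0], [0.0, 0.0, -1.0]]
force: [0.4, 0.7, 6.1]
opening: 0.112
grasp_force: 30.0
```

```bash
python3 - <<'E'
from h import *
y=np.degrees(.2949)
plan([[(.4084,-.1302,.135,y),(.5,-.03,.135,-4.14)],[(.6178,.1823,.135,-4.14)]])
E
```

```text
t 13.4667 [ 0.4079 -0.1299  0.0531] j [-33.  38. 119.   0.  24.  40.] f [0.4 0.7 6.1] open 0.112 30.0
0 [0.001, 0.002, -0.273, 0.001, -0.001, -0.001]
0 [0.391, -0.229, -0.273, 0.0, -0.001, 0.467]
1 [0.341, -0.734, 0.0, 0.0, 0.0, 0.0]
```

Emit:
{"method": "step_arm", "body": {"steps": [[0,0,-0.1,0,0,0,1],[0,0,-0.23,0,0,0,1],[0.391,-0.229,-0.273,0,0,0.467,1],[0.391,-0.229,-0.273,0,0,0.467,1],[0.391,-0.229,-0.273,0,0,0.467,1],[0.391,-0.229,-0.273,0,0,0.467,1],[0.391,-0.229,-0.273,0,0,0.467,1],[0.391,-0.229,-0.273,0,0,0.467,1]]}}

```text
time_s: 14.13
position: [0.5002, -0.0288, 0.1343]
tcp_rot: [[0.998, -0.068, -0.001], [-0.068, -0.998, -0.0], [-0.001, 0.0, -1.0]]
force: [0.2, -0.8, -2.7]
opening: 0.115
grasp_force: 30.0
```

Emit:
{"method": "step_arm", "body": {"steps": [[0.341,-0.734,0,0,0,0,1],[0.341,-0.734,0,0,0,0,1],[0.341,-0.734,0,0,0,0,1],[0.341,-0.734,0,0,0,0,1],[0.341,-0.734,0,0,0,0,1],[0.341,-0.734,0,0,0,0,1],[0.341,-0.734,0,0,0,0,1],[0.341,-0.734,0,0,0,0,1]]}}

```text
time_s: 14.8
position: [0.617, 0.1825, 0.1332]
tcp_rot: [[0.998, -0.07, -0.003], [-0.07, -0.998, -0.001], [-0.003, 0.001, -1.0]]
force: [-0.4, -0.4, -2.2]
opening: 0.11
grasp_force: 30.0
```

Emit:
{"method": "step_arm", "body": {"steps": [[0,0,0.05,0,0,0,1],[0,0,0.08,0,0,0,1],[0,0,0.1,0,0,0,1],[0,0,0.1,0,0,0,1],[0,0,0.1,0,0,0,1],[0,0,0.1,0,0,0,1],[0,0,0.1,0,0,0,1]]}}

```text
time_s: 15.38
position: [0.6183, 0.1819, 0.1053]
tcp_rot: [[0.997, -0.073, 0.001], [-0.073, -0.997, 0.0], [0.001, -0.0, -1.0]]
force: [1.1, 0.2, -1.9]
opening: 0.111
grasp_force: 30.0
```

```bash
python3 - <<'E'
from h import *
from rig import *
import cv2
plan([[(.6178,.1823,.103,-4.14)],[(.6178,.1823,.0733,-4.14)]])
d={n:capture(n) for n in("side","top")}
pickle.dump(d,open("c4.pkl","wb"))
b=d["side"]["image"][185:285,170:290,::-1]
cv2.imwrite("pics/a6.png",cv2.resize(b,None,fx=6,fy=6,interpolation=2))
E
```

```text
t 15.3833 [0.6183 0.1819 0.1053] j [  6.  42.  85.  -0.  53. 101.] f [ 1.1  0.2 -1.9] open 0.111 30.0
0 [-0.002, -0.001, 0.008, -0.0, -0.001, -0.001]
1 [0.0, 0.0, 0.099, 0.0, 0.0, 0.0]
```

View pics/a6.png

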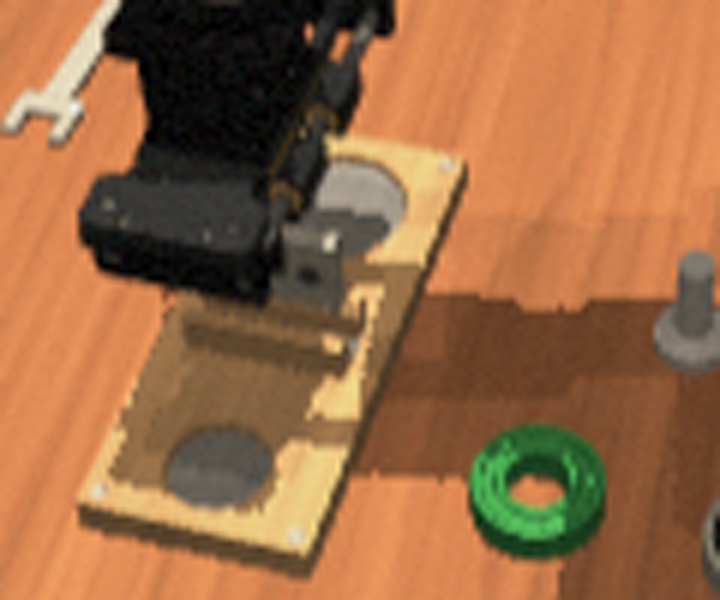

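The thin bar's end shows at about (310,270), above the slot. I lower it and watch the force.

Emit:
{"method": "step_arm", "body": {"steps": [[-0.001,0,0.02,0,0,0,1],[-0.001,0,0.04,0,0,0,1],[-0.001,0,0.055,0,0,0,1],[-0.001,0,0.07,0,0,0,1],[-0.001,0,0.08,0,0,0,1],[-0.001,0,0.08,0,0,0,1]]}}

```text
time_s: 15.98
position: [0.6169, 0.1822, 0.0795]
tcp_rot: [[0.997, -0.072, -0.002], [-0.072, -0.997, -0.0], [-0.002, 0.0, -1.0]]
force: [0.1, -0.2, -1.9]
opening: 0.116
grasp_force: 30.0
```

Emit:
{"method": "step_arm", "body": {"steps": [[0,0,0.01,0,0,0,1],[0,0,0.02,0,0,0,1],[0,0,0.025,0,0,0,1],[0,0,0.025,0,0,0,1],[0,0,0.025,0,0,0,1]]}}

```text
time_s: 16.4
position: [0.6177, 0.1823, 0.0733]
tcp_rot: [[0.997, -0.072, 0.0], [-0.072, -0.997, 0.0], [0.0, -0.0, -1.0]]
force: [-0.9, -0.2, -2.8]
opening: 0.112
grasp_force: 30.0
```

Emit:
{"method": "step_arm", "body": {"steps": [[0,0,0.003,0,0,0,1],[0,0,0.005,0,0,0,1],[0,0,0.005,0,0,0,1]]}}

```text
time_s: 16.65
position: [0.6178, 0.1823, 0.0731]
tcp_rot: [[0.997, -0.072, 0.001], [-0.072, -0.997, -0.0], [0.001, -0.0, -1.0]]
force: [-1.2, -0.5, 6.0]
opening: 0.115
grasp_force: 30.0
```

Emit:
{"method": "step_arm", "body": {"steps": [[0,0,0,0,0,0,0],[0,0,0,0,0,0,0],[0,0,0,0,0,0,0],[0,0,0,0,0,0,0],[0,0,0,0,0,0,0],[0,0,-0.1,0,0,0,0],[0,0,-0.2,0,0,0,0],[0,0,-0.3,0,0,0,0]]}}

```text
time_s: 17.32
position: [0.6171, 0.1822, 0.1618]
tcp_rot: [[0.997, -0.072, -0.002], [-0.072, -0.997, -0.0], [-0.002, 0.0, -1.0]]
force: [0.2, -0.4, 0.2]
opening: 0.489
grasp_force: 0.0
```

```bash
python3 - <<'E'
from h import *
plan([[(.4234,.1331,.15,40),(.4234,.1331,.11,40)]])
E
```

```text
t 17.3167 [0.6171 0.1822 0.1618] j [  7.  37.  84.   0.  59. 101.] f [ 0.2 -0.4  0.2] open 0.489 0.0
0 [-0.632, 0.21, 0.041, -0.001, 0.003, -0.981]
0 [-0.632, 0.21, 0.174, -0.001, 0.003, -0.981]
```

Emit:
{"method": "step_arm", "body": {"steps": [[-0.632,0.21,0.04,0,0,-0.98,0],[-0.632,0.21,0.04,0,0,-0.98,0],[-0.632,0.21,0.04,0,0,-0.98,0],[-0.632,0.21,0.04,0,0,-0.98,0],[-0.632,0.21,0.1,0,0,-0.98,0],[-0.632,0.21,0.1,0,0,-0.98,0],[-0.632,0.21,0.1,0,0,-0.98,0],[-0.632,0.21,0.1,0,0,-0.98,0]]}}

```text
time_s: 17.98
position: [0.4252, 0.1331, 0.132]
tcp_rot: [[0.768, 0.64, 0.003], [0.64, -0.768, 0.0], [0.002, 0.001, -1.0]]
force: [0.8, -0.4, 0.4]
opening: 0.498
grasp_force: 0.0
```

Emit:
{"method": "step_arm", "body": {"steps": [[0,0,0,0,0,0,0],[0,0,0,0,0,0,0],[0,0,0,0,0,0,0],[0,0,0,0,0,0,0]]}}

```text
time_s: 18.32
position: [0.425, 0.1332, 0.1319]
tcp_rot: [[0.767, 0.642, 0.001], [0.642, -0.767, 0.0], [0.001, 0.001, -1.0]]
force: [0.1, 0.5, 0.0]
opening: 0.499
grasp_force: 0.0
```

```bash
python3 - <<'E'
from h import *
from rig import *
import cv2
plan([[(.4234,.1331,.055,40)]])
d={n:capture(n) for n in("side","top")}
pickle.dump(d,open("c5.pkl","wb"))
a=d["top"]["image"][135:255,140:260,::-1];b=d["side"]["image"][180:300,180:320,::-1]
cv2.imwrite("pics/a7.png",cv2.resize(np.hstack([a,b]),None,fx=3,fy=3,interpolation=2))
E
```

```text
t 18.3167 [0.425  0.1332 0.1319] j [  3.  28. 114.   0.  38.  53.] f [0.1 0.5 0. ] open 0.499 0.0
0 [-0.005, -0.003, 0.256, 0.001, -0.001, -0.002]
```

View pics/a7.png

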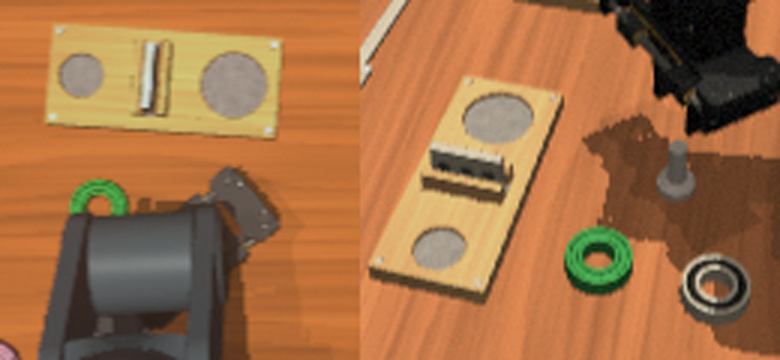

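The thin bar stands upright in its slot: (150,75) in the top view, (467,160) in the side view. Next is the driver at (677,170).

Emit:
{"method": "step_arm", "body": {"steps": [[-0.005,-0.003,0.1,0,0,0,0],[-0.005,-0.003,0.2,0,0,0,0],[-0.005,-0.003,0.256,0,0,0,0],[-0.005,-0.003,0.256,0,0,0,0],[-0.005,-0.003,0.256,0,0,0,0],[-0.005,-0.003,0.256,0,0,0,1],[-0.005,-0.003,0.256,0,0,0,1],[-0.005,-0.003,0.256,0,0,0,1]]}}

```text
time_s: 19.08
position: [0.423, 0.133, 0.056]
tcp_rot: [[0.766, 0.642, 0.003], [0.642, -0.766, 0.0], [0.002, 0.002, -1.0]]
force: [0.3, -0.2, -0.2]
opening: 0.352
grasp_force: 0.0
```

Emit:
{"method": "step_arm", "body": {"steps": [[0,0,0,0,0,0,1],[0,0,0,0,0,0,1],[0,0,0,0,0,0,1],[0,0,0,0,0,0,1],[0,0,0,0,0,0,1],[0,0,0,0,0,0,1],[0,0,0,0,0,0,1]]}}

```text
time_s: 19.67
position: [0.4226, 0.1329, 0.0555]
tcp_rot: [[0.766, 0.642, 0.001], [0.642, -0.766, 0.0], [0.001, 0.001, -1.0]]
force: [-0.6, -0.2, 7.0]
opening: 0.183
grasp_force: 30.0
```

```bash
python3 - <<'E'
from h import *
plan([[(.4234,.1331,.155,40),(.6235,.2601,.155,70)],[(.6235,.2601,.085,85.86)],[(.6235,.2601,.069,85.86)]])
E
```

```text
t 19.6667 [0.4226 0.1329 0.0555] j [  3.  38. 116.   0.  26.  53.] f [-0.6 -0.2  7. ] open 0.183 30.0
0 [0.003, 0.002, -0.332, 0.001, -0.001, -0.001]
0 [0.786, 0.105, -0.331, 0.001, -0.001, -0.668]
1 [0.0, 0.0, 0.233, 0.0, 0.0, -0.352]
2 [0.0, 0.0, 0.053, 0.0, 0.0, 0.0]
```

Emit:
{"method": "step_arm", "body": {"steps": [[0,0,-0.12,0,0,0,1],[0,0,-0.25,0,0,0,1],[0.786,0.105,-0.331,0,0,-0.668,1],[0.786,0.105,-0.331,0,0,-0.668,1],[0.786,0.105,-0.331,0,0,-0.668,1],[0.786,0.105,-0.331,0,0,-0.668,1],[0.786,0.105,-0.331,0,0,-0.668,1],[0.786,0.105,-0.331,0,0,-0.668,1]]}}

```text
time_s: 20.33
position: [0.6259, 0.2621, 0.1547]
tcp_rot: [[0.34, 0.94, 0.003], [0.94, -0.34, 0.001], [0.002, 0.002, -1.0]]
force: [0.7, -1.1, -1.4]
opening: 0.187
grasp_force: 30.0
```

Emit:
{"method": "step_arm", "body": {"steps": [[0,0,0,0,0,-0.352,1],[0,0,0.1,0,0,-0.352,1],[0,0,0.2,0,0,-0.352,1],[0,0,0.233,0,0,-0.352,1],[0,0,0.233,0,0,-0.352,1],[0,0,0.233,0,0,-0.352,1],[0,0,0.233,0,0,-0.352,1],[0,0,0.233,0,0,-0.352,1]]}}

```text
time_s: 21.0
position: [0.6246, 0.2604, 0.0863]
tcp_rot: [[0.073, 0.997, 0.004], [0.997, -0.073, 0.001], [0.001, 0.004, -1.0]]
force: [0.5, -0.3, -1.4]
opening: 0.187
grasp_force: 30.0
```

```bash
python3 - <<'E'
from h import *
from rig import *
import cv2
plan([[(.6235,.2601,.0688,85.86)]])
b=capture("side")["image"][185:285,170:290,::-1]
cv2.imwrite("pics/a8.png",cv2.resize(b,None,fx=5,fy=5,interpolation=2))
E
```

```text
t 21.0 [0.6246 0.2604 0.0863] j [13. 45. 81. -0. 54. 17.] f [ 0.5 -0.3 -1.4] open 0.187 30.0
0 [-0.001, -0.004, 0.058, 0.004, -0.001, -0.001]
```

View pics/a8.png

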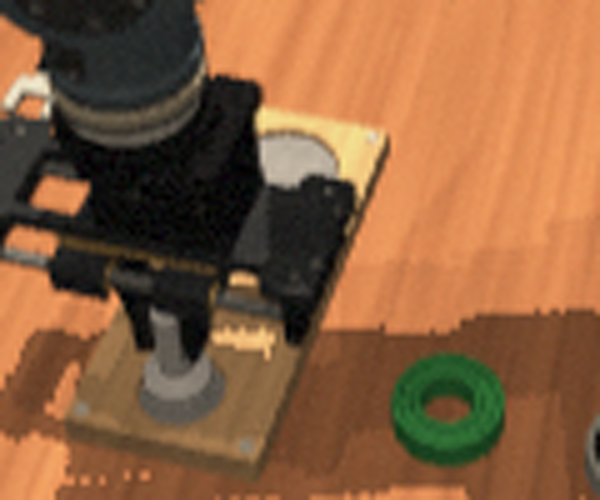

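The driver hangs upright over the small nest at (180,395). I lower it.

Emit:
{"method": "step_arm", "body": {"steps": [[-0.001,-0.002,0.015,0,0,0,1],[-0.001,-0.002,0.03,0,0,0,1],[-0.001,-0.002,0.045,0,0,0,1],[-0.001,-0.002,0.055,0,0,0,1],[-0.001,-0.002,0.06,0,0,0,1],[-0.001,-0.002,0.06,0,0,0,1],[-0.001,-0.002,0.06,0,0,0,1]]}}

```text
time_s: 21.63
position: [0.6225, 0.2599, 0.0693]
tcp_rot: [[0.072, 0.997, 0.0], [0.997, -0.072, -0.0], [-0.0, 0.0, -1.0]]
force: [-4.3, -1.7, 16.4]
opening: 0.186
grasp_force: 30.0
```

Emit:
{"method": "step_arm", "body": {"steps": [[0,0,0,0,0,0,0],[0,0,0,0,0,0,0],[0,0,0,0,0,0,0],[0,0,0,0,0,0,0],[0,0,0,0,0,0,0],[0,0,-0.1,0,0,0,0],[0,0,-0.2,0,0,0,0],[0,0,-0.3,0,0,0,0]]}}

```text
time_s: 22.3
position: [0.622, 0.2597, 0.1559]
tcp_rot: [[0.072, 0.997, -0.003], [0.997, -0.072, -0.001], [-0.001, -0.003, -1.0]]
force: [0.6, -0.7, 0.1]
opening: 0.498
grasp_force: 0.0
```

```bash
python3 - <<'E'
from h import *
plan([[(.43,.252,.155,45)],[(.3721,.2514,.12,4)]])
E
```

```text
t 22.3 [0.622  0.2597 0.1559] j [13. 40. 79.  0. 61. 17.] f [ 0.6 -0.7  0.1] open 0.498 0.0
0 [-0.072, -0.636, 0.005, -0.003, 0.002, 0.908]
1 [-0.138, -0.135, 0.117, 0.0, 0.0, 0.911]
```

Emit:
{"method": "step_arm", "body": {"steps": [[-0.072,-0.636,0,0,0,0.908,-1],[-0.072,-0.636,0,0,0,0.908,-1],[-0.072,-0.636,0,0,0,0.908,-1],[-0.072,-0.636,0,0,0,0.908,-1],[-0.072,-0.636,0,0,0,0.908,-1],[-0.072,-0.636,0,0,0,0.908,-1],[-0.072,-0.636,0,0,0,0.908,-1]]}}

```text
time_s: 22.88
position: [0.4287, 0.2521, 0.1563]
tcp_rot: [[0.707, 0.707, -0.001], [0.707, -0.707, -0.0], [-0.001, -0.001, -1.0]]
force: [1.0, -0.8, -0.5]
opening: 0.936
grasp_force: 0.0
```

Emit:
{"method": "step_arm", "body": {"steps": [[-0.138,-0.135,0.1,0,0,0.911,-1],[-0.138,-0.135,0.1,0,0,0.911,-1],[-0.138,-0.135,0.1,0,0,0.911,-1],[-0.138,-0.135,0.1,0,0,0.911,-1],[-0.138,-0.135,0.1,0,0,0.911,-1],[-0.138,-0.135,0.1,0,0,0.911,-1],[-0.138,-0.135,0.1,0,0,0.911,-1],[-0.138,-0.135,0.1,0,0,0.911,-1]]}}

```text
time_s: 23.55
position: [0.3742, 0.2517, 0.1262]
tcp_rot: [[0.997, 0.073, 0.001], [0.073, -0.997, 0.0], [0.001, -0.0, -1.0]]
force: [0.2, 0.4, -0.7]
opening: 1.0
grasp_force: 0.0
```

Emit:
{"method": "step_arm", "body": {"steps": [[0,0,0,0,0,0,-1],[0,0,0,0,0,0,-1],[0,0,0,0,0,0,-1],[0,0,0,0,0,0,-1]]}}

```text
time_s: 23.88
position: [0.3729, 0.2515, 0.1263]
tcp_rot: [[0.997, 0.071, 0.0], [0.071, -0.997, 0.0], [0.0, 0.0, -1.0]]
force: [-0.7, -0.3, 0.2]
opening: 1.002
grasp_force: 0.0
```

```bash
python3 - <<'E'
from h import *
from rig import *
import cv2
plan([[(.3721,.2514,.07,4)],[(.3721,.2514,.035,4)]])
d={n:capture(n) for n in("side","top")}
pickle.dump(d,open("c6.pkl","wb"))
a=d["top"]["image"][135:265,110:230,::-1];b=d["side"]["image"][200:330,190:330,::-1]
cv2.imwrite("pics/a9.png",cv2.resize(np.hstack([a,b]),None,fx=3,fy=3,interpolation=2))
E
```

```text
t 23.8833 [0.3729 0.2515 0.1263] j [ 20.  29. 113.  -0.  38. 106.] f [-0.7 -0.3  0.2] open 1.002 0.0
0 [-0.003, 0.0, 0.188, 0.0, -0.0, 0.001]
1 [0.0, 0.0, 0.117, 0.0, 0.0, 0.0]
```

View pics/a9.png

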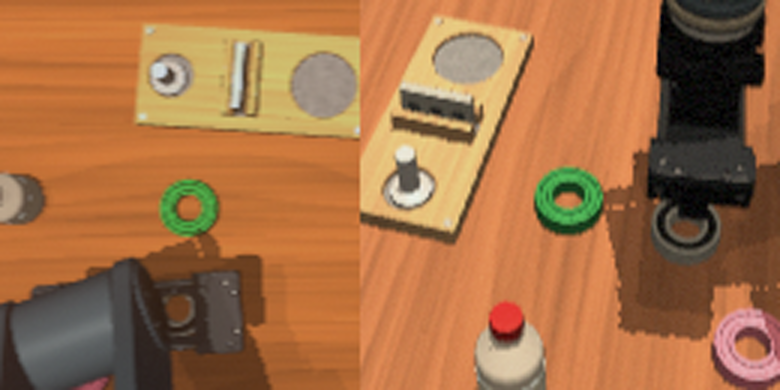

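The driver stands in its nest at (170,75). The large bearing, steel and black, is under the open jaws. I descend and grip.

Emit:
{"method": "step_arm", "body": {"steps": [[-0.002,0,0.1,0,0,0,-1],[-0.002,0,0.2,0,0,0,-1],[-0.002,0,0.28,0,0,0,-1],[-0.002,0,0.305,0,0,0,-1],[-0.002,0,0.305,0,0,0,-1],[-0.002,0,0.305,0,0,0,-1],[-0.002,0,0.305,0,0,0,1],[-0.002,0,0.305,0,0,0,1]]}}

```text
time_s: 24.65
position: [0.373, 0.2518, 0.036]
tcp_rot: [[0.998, 0.07, 0.003], [0.07, -0.998, 0.001], [0.003, -0.001, -1.0]]
force: [0.4, -0.3, -0.2]
opening: 0.92
grasp_force: 0.0
```

Emit:
{"method": "step_arm", "body": {"steps": [[0,0,0,0,0,0,1],[0,0,0,0,0,0,1],[0,0,0,0,0,0,1],[0,0,0,0,0,0,1],[0,0,0,0,0,0,1],[0,0,0,0,0,0,1],[0,0,0,0,0,0,1]]}}

```text
time_s: 25.23
position: [0.3726, 0.2516, 0.0354]
tcp_rot: [[0.998, 0.07, 0.001], [0.07, -0.998, 0.0], [0.001, -0.0, -1.0]]
force: [0.7, -0.1, 6.1]
opening: 0.703
grasp_force: 30.0
```

```bash
python3 - <<'E'
from h import *
plan([[(.3721,.2514,.12,4),(.47,.16,.13,-4.14)],[(.6115,.0946,.13,-4.14)],[(.6115,.0946,.063,-4.14)]])
E
```

```text
t 25.2333 [0.3726 0.2516 0.0354] j [ 20.  41. 116.  -0.  24. 106.] f [ 0.7 -0.1  6.1] open 0.703 30.0
0 [-0.001, 0.0, -0.282, -0.0, -0.002, 0.0]
0 [0.303, 0.327, -0.315, -0.001, -0.002, 0.181]
1 [0.486, 0.183, 0.0, 0.0, 0.0, 0.0]
2 [0.0, 0.0, 0.223, 0.0, 0.0, 0.0]
```

Emit:
{"method": "step_arm", "body": {"steps": [[0,0,-0.12,0,0,0,1],[0,0,-0.25,0,0,0,1],[0.303,0.327,-0.315,0,0,0.181,1],[0.303,0.327,-0.315,0,0,0.181,1],[0.303,0.327,-0.315,0,0,0.181,1],[0.303,0.327,-0.315,0,0,0.181,1],[0.303,0.327,-0.315,0,0,0.181,1]]}}

```text
time_s: 25.82
position: [0.4736, 0.1578, 0.1299]
tcp_rot: [[0.997, -0.077, 0.005], [-0.077, -0.997, 0.0], [0.005, -0.001, -1.0]]
force: [0.7, 0.5, -2.2]
opening: 0.704
grasp_force: 30.0
```

Emit:
{"method": "step_arm", "body": {"steps": [[0.486,0.183,0,0,0,0,1],[0.486,0.183,0,0,0,0,1],[0.486,0.183,0,0,0,0,1],[0.486,0.183,0,0,0,0,1],[0.486,0.183,0.1,0,0,0,1],[0.486,0.183,0.18,0,0,0,1],[0.486,0.183,0.22,0,0,0,1],[0.486,0.183,0.22,0,0,0,1]]}}

```text
time_s: 26.48
position: [0.6065, 0.0956, 0.0591]
tcp_rot: [[0.997, -0.072, -0.011], [-0.072, -0.997, 0.0], [-0.011, 0.0, -1.0]]
force: [-0.5, -0.3, -1.9]
opening: 0.702
grasp_force: 30.0
```

Emit:
{"method": "step_arm", "body": {"steps": [[0,0,0,0,0,0,1],[0,0,0,0,0,0,1],[0,0,0,0,0,0,1],[0,0,0,0,0,0,1]]}}

```text
time_s: 26.82
position: [0.612, 0.095, 0.0649]
tcp_rot: [[0.997, -0.072, 0.003], [-0.072, -0.997, -0.0], [0.003, -0.0, -1.0]]
force: [0.4, -0.3, -3.0]
opening: 0.705
grasp_force: 30.0
```

```bash
python3 - <<'E'
from h import *
plan([[(.6115,.0946,.0494,-4.14)]])
E
```

```text
t 26.8167 [0.612  0.095  0.0649] j [-2. 44. 90.  0. 46. 93.] f [ 0.4 -0.3 -3. ] open 0.705 30.0
0 [-0.002, 0.001, 0.052, -0.0, -0.004, 0.001]
```

Emit:
{"method": "step_arm", "body": {"steps": [[0,0.001,0.015,0,0,0,1],[0,0.001,0.03,0,0,0,1],[0,0.001,0.042,0,0,0,1],[0,0.001,0.05,0,0,0,1],[0,0.001,0.054,0,0,0,1],[0,0.001,0.054,0,0,0,1],[0,0.001,0.054,0,0,0,1]]}}

```text
time_s: 27.4
position: [0.611, 0.0943, 0.0494]
tcp_rot: [[0.997, -0.072, -0.0], [-0.072, -0.997, -0.0], [-0.0, 0.0, -1.0]]
force: [-4.4, 0.3, 13.5]
opening: 0.701
grasp_force: 30.0
```

The bearing has contacted the floor at the expected height. I release and rise.

Emit:
{"method": "step_arm", "body": {"steps": [[0,0,0,0,0,0,-0.8],[0,0,0,0,0,0,-0.8],[0,0,0,0,0,0,-0.8],[0,0,0,0,0,0,-0.8],[0,0,0,0,0,0,-0.8],[0,0,-0.1,0,0,0,-0.8],[0,0,-0.2,0,0,0,-0.8],[0,0,-0.35,0,0,0,-0.8]]}}

```text
time_s: 28.07
position: [0.6091, 0.0943, 0.1467]
tcp_rot: [[0.997, -0.072, -0.007], [-0.072, -0.997, 0.0], [-0.007, 0.0, -1.0]]
force: [-0.3, 0.5, -0.3]
opening: 0.903
grasp_force: 0.0
```

Emit:
{"method": "step_arm", "body": {"steps": [[-0.2,0.9,-0.1,0,0,0,-0.8],[-0.2,0.9,-0.1,0,0,0,-0.8],[-0.2,0.9,-0.1,0,0,0,-0.8],[-0.2,0.9,-0.1,0,0,0,-0.8],[-0.2,0.9,-0.1,0,0,0,-0.8],[-0.2,0.9,-0.1,0,0,0,-0.8],[-0.2,0.9,-0.1,0,0,0,-0.8],[-0.2,0.9,-0.1,0,0,0,-0.8]]}}

```text
time_s: 28.73
position: [0.5314, -0.1764, 0.1794]
tcp_rot: [[0.997, -0.078, 0.002], [-0.078, -0.997, -0.003], [0.002, 0.003, -1.0]]
force: [1.6, 1.2, 0.6]
opening: 0.899
grasp_force: 0.0
```

Emit:
{"method": "step_arm", "body": {"steps": [[-0.5,0.6,-0.1,0,0,0,-0.8],[-0.5,0.6,-0.1,0,0,0,-0.8],[-0.5,0.6,-0.1,0,0,0,-0.8],[-0.5,0.6,-0.1,0,0,0,-0.8],[-0.5,0.6,-0.1,0,0,0,-0.8],[-0.5,0.6,-0.1,0,0,0,-0.8],[-0.5,0.6,-0.1,0,0,0,-0.8],[-0.5,0.6,-0.1,0,0,0,-0.8]]}}

```text
time_s: 29.4
position: [0.3687, -0.34, 0.2088]
tcp_rot: [[0.997, -0.076, 0.0], [-0.076, -0.997, 0.0], [0.0, -0.0, -1.0]]
force: [0.8, 0.4, -0.6]
opening: 0.898
grasp_force: 0.0
```

```bash
python3 - <<'E'
from h import *
from rig import *
import cv2
d={n:capture(n) for n in("side","top")}
pickle.dump(d,open("c7.pkl","wb"))
a=d["top"]["image"][135:205,145:345,::-1];b=d["side"]["image"][145:295,180:330,::-1]
a=cv2.resize(a,None,fx=4,fy=4,interpolation=2)[:,:800];b=cv2.resize(b[:, :120],None,fx=2,fy=2,interpolation=2)
o=np.zeros((580,800,3),np.uint8);o[:280]=a;o[280:,:240]=b;cv2.imwrite("pics/f.png",o)
E
```

```text
(no output)
```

View pics/f.png

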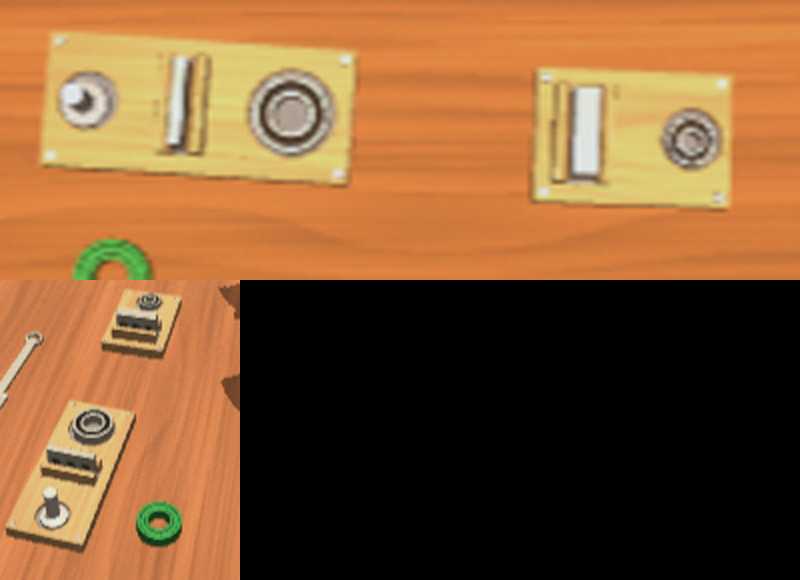

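All five parts sit in their places: large bearing (291,112), thin bar (180,100), driver foot (87,100), small bearing (690,139) and thick bar (586,132). The arm is clear, so I hand in.

```bash
python3 -c "
from rig import *
print(hand_in())"
```

```text
the job is handed in; nothing more can be done
None
```

Both kits are made up and handed in at about 29.5 s of the 112 s allowed; the pictures and contact forces showed all five parts fully down in their places, but the hand-in returned no verdict.

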